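Isolate a test line at the gas manifold box

TASK

Slide the manifold box's sheet cover back along its guides, pushing on its upturned front flange, all the way to the end stop. Then push the lever of the valve that has the round metal tag a quarter turn clockwise (seen from above) to its stop, square across its pipe, so that this valve is shut. Push only: keep the cover down on its ledges, lift nothing, and leave the other two levers and everything lying about where they are.

Things in the scene. Friction and masses are not known exactly. Their poses are not given: they have to be found in the camera images.
- manifold: Fixed white sheet-metal box, 330 mm deep (x) by 360 wide (y); place and yaw vary. Origin: centre of underside, on the bench (z 0); its -x side is the front. Front wall 68 mm high; side and back walls and front corner stops (|y| over 150) 80. x -159 to 0: valve bay, 320 wide; behind it a deck 66 high. Along each side wall a ledge, top at 70 mm, on which the cover slides in x (2 mm play a side).
- end_stop (a point): Point on the box at the middle of the back wall's inner face (x = 159 mm in the box frame), 72 mm above the bench: the cover's rear edge meets this wall when fully open. Axes as the box.
- cover: Loose aluminium sheet cover, 160 (x) by 344 by 4 mm, 0.45 to 0.8 kg, on the ledges; slides with 2 to 6 N, no latch. Origin: centre of underside, 70 mm above the bench; axes as the box. In the box frame origin x is -79 to -65 mm at the start (closed), +79 against the end stop. On its front edge an upturned flange, 240 mm wide, 4 thick, top 94 mm above the bench.
- cover_pull (a point): Middle of the front face of the cover's flange (80 mm in front of the cover's origin), 13 mm above the cover's underside: where to push, towards the box's +x. Turns with the cover.
- tagged_lever (a joint): Lever angle (rad) of the valve to shut, the one with a flat round metal tag, 36 mm across, on top of its hub. 0 = open, lever along its pipe, pointing to the box's -x; grows clockwise seen from above; 1.571 = shut, at its stop, pointing to the box's +y. Starts at 0 to 0.25. Stays where it is left; takes about 0.25 N m (5 N at 50 mm).
- tagged_axis (a point): Point on the tagged valve's vertical turning axis, 48 mm above the bench (mid height of the lever), 70 mm in front of the box's centre. The three valves stand at y = -88, 0 and +88 mm in the box frame; which place holds the tagged one varies. Axes as the box.
- tagged_tip (a point): Tip of the tagged valve's lever, 67 mm from its axis, 48 mm above the bench. From 23 to 67 mm from the axis the lever has a black sleeve, 15 mm wide, 42 to 54 mm above the bench. Tag and nut reach 58 mm above the bench. Under the lever the pipe reaches 33 mm, and the brass valve body 43 mm within 26 mm of the axis.
- plain1_lever (a joint): Lever angle of an untagged valve, same kind and same sense as tagged_lever (0 open, 1.571 shut); starts 0 to 0.15; to be left alone.
- plain1_tip (a point): Tip of that lever, 67 mm from its axis, 48 mm above the bench; same lever and sleeve as the tagged one.
- plain2_lever (a joint): Lever angle of the other untagged valve, as plain1_lever; to be left alone.
- plain2_tip (a point): Tip of that lever, as plain1_tip.
- wrench: Open-ended wrench 170 mm long lying on the bench left of the box (its +y side); bystander, origin under its middle.
- cell_a: Cylindrical battery cell, 18 mm across, 65 mm tall, standing on the bench right of the box (-y side); bystander, origin under its centre.
- cell_b: Another such cell standing beside it; bystander.
- leak_bottle: Leak-test bottle, 52 mm across, 130 mm tall, standing left of the box towards its rear; bystander, origin under its centre.
- cell_tray: Grey divided tray 120 x 90 x 28 mm right of the box; bystander, origin under its centre.
- screwdriver: Screwdriver 170 mm long lying across in front of the box, left half; bystander, under 35 mm high; its middle is about 85 mm before the front wall.
- test_clip: White battery test clip 75 x 22 x 20 mm lying in front of the box, right half; bystander, about 85 mm before the front wall.
- pipe_plug: Spare brass pipe plug, 22 mm across, 18 mm tall, standing on the floor of the valve bay (6 mm above the bench) under the cover, between two of the pipes, its top 24 mm above the bench; bystander.

How it is judged:
By the outcome, as a careful person would: the job done as asked, in the order asked, and still so for the second after the job is handed in, with the robot touching nothing.
It also fails if it takes over 53 s, if anything falls off the work surface, if the arm or the gripper's body presses on something with over 40 N, if the wrist force passes 120 N, or if a joint passes its speed limit or range.

ROBOT

A 7-joint arm with a two-finger parallel gripper is mounted at the origin on the work surface. World frame = base frame: x ahead of the robot, y to its left, z up, the work surface at z = 0. Lengths are in m, angles in rad, forces in N, time in s.
With the tool pointing down it reaches from about 0.4 to 0.85 m from the base axis. Payload 4.5 kg.
Tool frame: the origin (TCP) lies where the fingers leave the gripper's body, on its centre line; the fingertips stand 64 mm ahead of it and the grasp point (between the pads) lies 45 mm ahead of it; z points along the fingers, y is the line along which they close (so a half turn about z gives the same grasp; the last joint's range is limited). The gripper opens to 88 mm and grips with 3 to 60 N. Pads are 18 mm wide; open, the fingers measure 123 mm over their backs; the gripper's body (75 mm by 187 mm) begins 45 mm behind the grasp point.
Start: joints at [1.214, 0.689, -0.195, 1.565, 0.157, 0.902, -0.215], TCP at [0.238, -0.578, 0.303] pointing down, gripper open.
Joint ranges: [-3.01, 3.01], [-0.46, 2.08], [-1.47, 1.51], [0.13, 2.56], [-1, 4.14], [0.04, 2.09], [-2.66, 2.66]. Speed limits (rad/s): [2.57, 2.57, 3.14, 3.14, 3.14, 3.14, 3.14].

INTERFACE

Orientations are given as a unit quaternion [x, y, z, w].
In Python, from plant import r gives the robot as it stands.
- The arm moves only by the tool play_rows, never from a script. Its arguments are lists of equal length, an entry for each row: "translation": the shift along the tool's x, y, z in m, a list of three; "delta_rot": the turn, a rotation vector about the tool's x, y, z in degrees, a list of three; "grip": the opening, from -1 (shut) to 1 (fully open). In form: {"translation": [[x, y, z], ...], "delta_rot": [[rx, ry, rz], ...], "grip": [grip, ...]}. A call has 1 to 20 rows; each row shifts and turns the commanded pose from where the row before left it, along the tool's axes as they then stand; what a row does not reach is not made up. A row lasts 1/8 s, in which the tool goes at most 62.5 mm and 10.7 degrees, less where a joint would pass 70% of its speed; a pose out of reach is approached as far as the arm can. A call with a gripper value outside its range is refused whole. The fingers move at their own pace and stop on an object; "squeeze" is the grip in N (left out, the last holds). Time passes only in rows, so rows that do not move let the fingers close. It gives the time, the measured TCP pose, the force, the opening and the grip force at its end, in the units of the state.
- r.get_state(): the state, without advancing time (a new reading comes with each control period).
- r.snapshot(name): name is "scene" or "top" or "wrist"; returns the picture (400x640x3 uint8, blue, green, red); there is no depth.
- r.get_calibration(name): a dict with "intrinsics" (3x3 intrinsics, pixels), "k1" (the pictures are not rectified: a ray, as slopes to the right and down, at radius r is drawn at 1 + k1 r^2 times it, then the intrinsics apply), "eye" and "rotation" of the camera in the world. Camera axes: x right, y up, looking along -z (the intrinsics and any distortion apply to the point x, -y, -z); pixel columns grow to the right and rows downward; lengths in m; the calibration is good to about 2 mm. A picture is of the moment at which its call begins: read the wrist's pose just before it. get_calibration takes no time and is no camera call; for the wrist camera it gives the pose at the moment of the call.
- r.finish_job(): hands the job in; it is judged then, once.
Trained networks look in the newest picture that a camera, given by its name, has taken for a name from the list of things; names that differ only in an ending like _2 or _b are one class to them, and where a whole thing is asked for, a point or a joint stands for the part that bears it (a point fixed in the world has none). Each returns a list of dicts, best first, with "confidence" (0 to 1); they miss things now and then, are a little off and sometimes report something else, mostly with a low value. They report only what shows in the picture. A call takes as long as a camera call.
- r.look_for(camera, target): "point" ([x, y, z] in m, in world coordinates, good to about 4 mm: the middle of the surface that is visible of it).
- r.silhouettes(camera, target): "pixels" (400x640 bool, what is visible of it).
The state is a dict: "clock": time; "q": joint angles; "qd": joint speeds; "joint_torque": joint torques, N m; "tool_pos": TCP position; "eef_rot": TCP orientation; "contact_force": force on the tool from outside, world axes, zero at the start; "moment": the same for the moment, N m; "opening": opening from 0.0 (shut) to 1.0 (fully open); "finger_force": force on a finger pad.
Only numpy, scipy, OpenCV 4.12 (cv2) and the standard library are available. Lean on these libraries where they do the work, as an engineer would, in place of code of your own. Each camera call takes 0.05 s, during which the arm holds its last target. There are 200 camera calls.

## Working session

There is one attempt and no reset: what is moved stays moved. The work goes in short steps, Python scripts to look and compute and a tool call to move; the robot and the scene stay as the last step left them, time stands still between calls to the robot, and variables do not carry over. Pictures are saved under pics/ and viewed, at most 10 in all, crops included, and the job is handed in when it is done.

Besides the shell and the picture viewer there is one more tool, called after "Call:" by a JSON object that holds its "method" and its "body", one argument or row to a line. play_rows: Moves the arm, as the interface text tells. Its arguments: {"type":"object","properties":{"translation":{"type":"array","items":{"type":"array","items":{"type":"number"}}},"delta_rot":{"type":"array","items":{"type":"array","items":{"type":"number"}}},"grip":{"type":"array","items":{"type":"number"}},"squeeze":{"type":"number"}},"required":["translation","delta_rot","grip"]}

```bash
mkdir -p pics; ls; cat > h.py <<'E'
import numpy as np, cv2
from scipy.spatial.transform import Rotation as R
from plant import r
def proj(cal,P):
    P=np.atleast_2d(P); c=(P-np.array(cal["eye"]))@rot(cal)
    s=np.c_[c[:,0],-c[:,1]]/(-c[:,2:3]); q=(s**2).sum(1,keepdims=True)
    s=s*(1+cal["k1"]*q); K=np.array(cal["intrinsics"])
    return np.c_[s,np.ones(len(s))]@K.T[:,:2]
def rot(cal):
    a=np.array(cal["rotation"]); return a if a.shape==(3,3) else R.from_quat(a).as_matrix()
def atz(cal,px,z):
    K=np.array(cal["intrinsics"]); px=np.atleast_2d(px).astype(float)
    s=np.c_[(px[:,0]-K[0,2])/K[0,0],(px[:,1]-K[1,2])/K[1,1]]; u=s.copy()
    for _ in range(20): u=s/(1+cal["k1"]*(u**2).sum(1,keepdims=True))
    d=np.c_[u[:,0],-u[:,1],-np.ones(len(u))]@rot(cal).T; e=np.array(cal["eye"])
    return e+d*((z-e[2])/d[:,2:3])
E
python3 - <<'E'
from h import *
print(r.get_state())
for c in ["scene","top"]:
    cv2.imwrite(f"pics/{c}0.png",r.snapshot(c)); cal=r.get_calibration(c); print(c,cal)
    for t in ["manifold","cover","cover_pull","tagged_lever","plain1_lever","end_stop","wrench","leak_bottle","screwdriver","test_clip","cell_tray","cell_a"]:
        print(t,[(np.round(d["point"],3),round(d["confidence"],2)) for d in r.look_for(c,t)][:3])
E
```

```text
pics
{'clock': 0.0, 'q': array([ 1.21379169,  0.69002088, -0.19453018,  1.56632653,  0.1573109 ,
        0.90248159, -0.21511709]), 'qd': array([ 1.67036148e-03,  1.13089544e-03,  4.59071857e-05,  1.24490376e-03,
       -9.57554533e-04, -1.49486904e-03, -1.36592194e-03]), 'joint_torque': array([ 6.81671263e-04, -5.27562654e+01, -1.26687381e+00, -1.53427863e+01,
       -5.28079038e-02,  6.48696223e-03,  1.39254039e-04]), 'tool_pos': array([ 0.23785879, -0.5774221 ,  0.30189197]), 'eef_rot': array([ 9.80961021e-01,  1.94202542e-01, -2.39804697e-04, -8.89445542e-04]), 'contact_force': array([-1.60592826,  0.68938281, -0.3289403 ]), 'moment': array([-0.02792332, -0.01788735,  0.0420025 ]), 'finger_force': 0.0, 'opening': 0.998032696295277}
scene {'intrinsics': array([[389.81487795,   0.        , 324.58115812],
       [  0.        , 389.81487795, 193.22586493],
       [  0.        ,   0.        ,   1.        ]]), 'k1': -0.025346248627683237, 'eye': array([ 0.98507438, -0.49064554,  0.53287672]), 'rotation': array([0.43055032, 0.15498036, 0.28279928, 0.84298996])}
manifold [(array([ 0.696,
[... 876 characters left out ...]
1.22006494]), 'rotation': array([-0.06438676,  0.07453847,  0.71211934, -0.69511468])}
manifold [(array([ 0.674, -0.027,  0.07 ]), 0.83)]
cover [(array([ 0.523, -0.038,  0.072]), 0.61), (array([ 0.57 , -0.304,  0.001]), 0.45)]
cover_pull [(array([ 0.523, -0.042,  0.072]), 0.69)]
tagged_lever []
plain1_lever []
end_stop [(array([ 0.673, -0.031,  0.067]), 0.82), (array([0.482, 0.192, 0.004]), 0.56)]
wrench [(array([0.48 , 0.19 , 0.005]), 0.56)]
leak_bottle []
screwdriver [(array([0.347, 0.034, 0.024]), 0.56)]
test_clip [(array([ 0.358, -0.13 ,  0.022]), 0.67)]
cell_tray [(array([ 0.572, -0.306,  0.004]), 0.86), (array([0.605, 0.218, 0.086]), 0.61)]
cell_a [(array([0.346, 0.032, 0.024]), 0.68)]
```

```bash
python3 -c "
import cv2,numpy as np
a=cv2.imread('pics/scene0.png');b=cv2.imread('pics/top0.png')
cv2.imwrite('pics/both.png',cv2.resize(np.vstack([a,b]),(480,600)))"
```

```text
(no output)
```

View pics/top0.png

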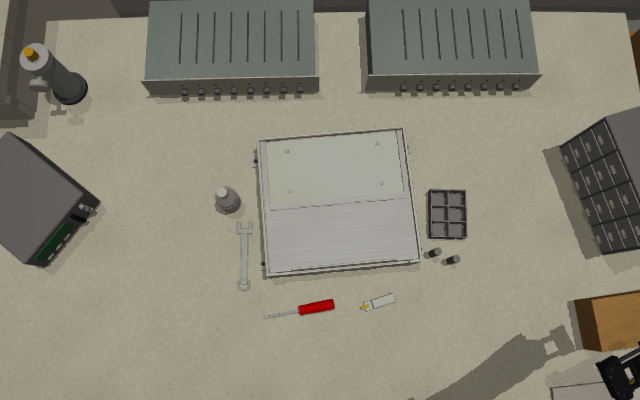

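View pics/scene0.png

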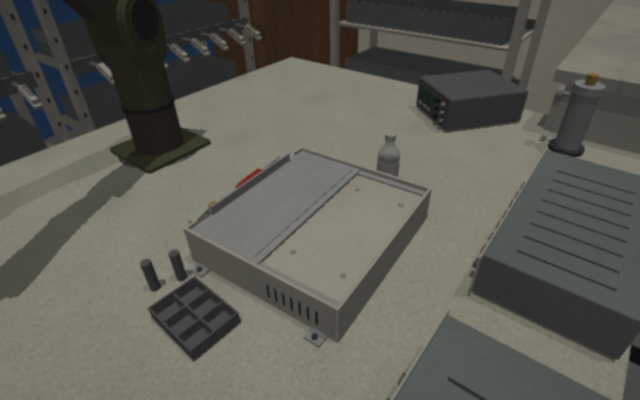

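The top view shows the box with rim corners near pixels (258,140), (404,129), (419,262) and (264,275). The cover is in the nearer half and its flange is along the front. I'll fit the box pose and overlay it to check.

```bash
cat >> h.py <<'E'
def B(pose,P): # box frame->world
    x,y,a=pose; P=np.atleast_2d(P).astype(float); c,s=np.cos(a),np.sin(a)
    return np.c_[x+c*P[:,0]-s*P[:,1], y+s*P[:,0]+c*P[:,1], P[:,2]]
def poly(im,cal,pose,P,col,k=1,o=(0,0)):
    p=((proj(cal,B(pose,P))-o)*k).astype(int); cv2.polylines(im,[p.reshape(-1,1,2)],True,col,1)
E
python3 - <<'E'
from h import *
from scipy.optimize import least_squares
cal=r.get_calibration("top"); px=np.array([[258,140],[404,129],[419,262],[264,275]],float)
C=np.array([[.165,.18,.08],[.165,-.18,.08],[-.165,-.18,.08],[-.165,.18,.08]])
f=least_squares(lambda p:(proj(cal,B(p,C))-px).ravel(),[.6,-.03,0]); print(f.x,f.fun)
im=cv2.imread("pics/top0.png"); o=np.array([230,110]); k=4
c=cv2.resize(im[110:290,230:430],None,fx=k,fy=k,interpolation=cv2.INTER_CUBIC)[:600]
k=3;c=cv2.resize(im[110:300,225:445],None,fx=k,fy=k,interpolation=cv2.INTER_CUBIC);o=np.array([225,110])
raw=c.copy()
poly(c,cal,f.x,C,(0,0,255),k,o)
for X in (-.079,-.065):
  poly(c,cal,f.x,[[X+.08,.172,.074],[X+.08,-.172,.074]],(255,0,0),k,o); poly(c,cal,f.x,[[X-.08,.12,.094],[X-.08,-.12,.094]],(0,160,0),k,o)
cv2.imwrite("pics/ov.png",c)
E
```

```text
[ 0.59744112 -0.033113    0.05230552] [-1.8688058  -2.12157373  0.7016999  -1.49276659  1.48504311  1.90844642
 -0.33149862  1.20697274]
```

View pics/ov.png

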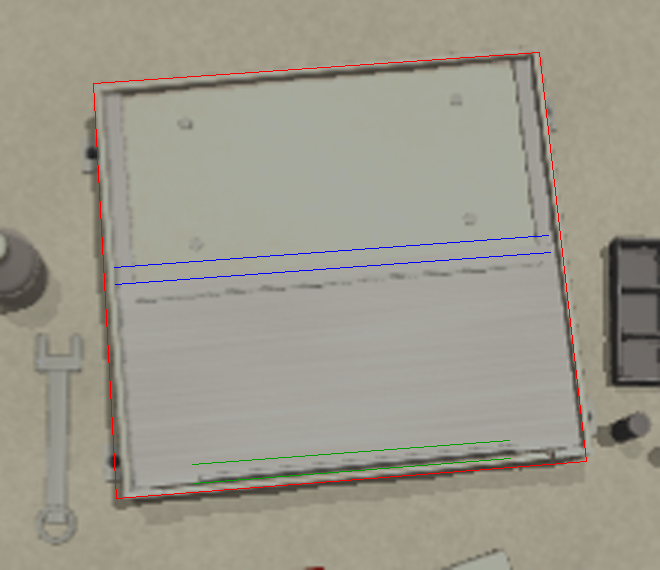

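Call:
{"method": "play_rows", "body": {
  "translation": [
    [0,0,0],
    [0,0,0],
    [0.0173,-0.0437,0.004],
    [0.0173,-0.0437,0.004],
    [0.0173,-0.0437,0.004],
    [0.0173,-0.0437,0.004],
    [0.0173,-0.0437,0.004],
    [0.0173,-0.0437,0.004],
    [0.0173,-0.0437,0.004],
    [0.0173,-0.0437,0.004],
    [0.0173,-0.0437,0.004],
    [0.0173,-0.0437,0.004],
    [0.0173,-0.0437,0.004],
    [0.0173,-0.0437,0.004],
    [0,0,0]
  ],
  "delta_rot": [
    [0,0,9.7],
    [0,0,9.7],
    [0,0,0],
    [0,0,0],
    [0,0,0],
    [0,0,0],
    [0,0,0],
    [0,0,0],
    [0,0,0],
    [0,0,0],
    [0,0,0],
    [0,0,0],
    [0,0,0],
    [0,0,0],
    [0,0,0]
  ],
  "grip": [1,1,1,1,1,1,1,1,1,1,1,1,1,1,1]
}}

```text
clock: 3.18
tool_pos: [0.4196, -0.0395, 0.2546]
eef_rot: [1.0, 0.03, 0.001, -0.001]
contact_force: [-0.2, -1.7, 0.3]
opening: 1.0
finger_force: 0.0
```

```bash
python3 - <<'E'
from h import *
s=r.get_state(); cal=r.get_calibration("wrist"); im=r.snapshot("wrist"); cv2.imwrite("pics/w1.png",im)
print(s["clock"],s["tool_pos"],R.from_quat(s["eef_rot"]).as_matrix()[:,0],s["q"],cal)
for t in ["cover","cover_pull","manifold"]:
    print(t,[(np.round(d["point"],3),round(d["confidence"],2)) for d in r.look_for("wrist",t)][:3])
p=(.597,-.033,.0523)
C=[[.165,.18,.08],[.165,-.18,.08],[-.165,-.18,.08],[-.165,.18,.08]]
poly(im,cal,p,C,(0,0,255))
poly(im,cal,p,[[-.159,.12,.094],[-.159,-.12,.094],[-.155,-.12,.094],[-.155,.12,.094]],(0,255,0))
cv2.imwrite("pics/w1o.png",im)
E
```

```text
3.175 [ 0.41960132 -0.03945234  0.25462855] [0.99816656 0.06050163 0.00174983] [-0.02569164  0.527363    0.016677    2.21224469 -0.02584578  0.4004963
 -1.49775039] {'intrinsics': array([[333.38739349,   0.        , 321.3612056 ],
       [  0.        , 333.38739349, 203.47891592],
       [  0.        ,   0.        ,   1.        ]]), 'k1': -0.06811799624814555, 'eye': array([ 0.49662   , -0.03413631,  0.33701346]), 'rotation': array([-0.11054495,  0.10442932, -0.67752214,  0.71960967])}
cover [(array([ 0.513, -0.041,  0.075]), 0.59)]
cover_pull [(array([ 0.508, -0.037,  0.074]), 0.58)]
manifold [(array([ 0.491, -0.05 ,  0.082]), 0.82), (array([0.349, 0.025, 0.022]), 0.52)]
```

View pics/w1o.png

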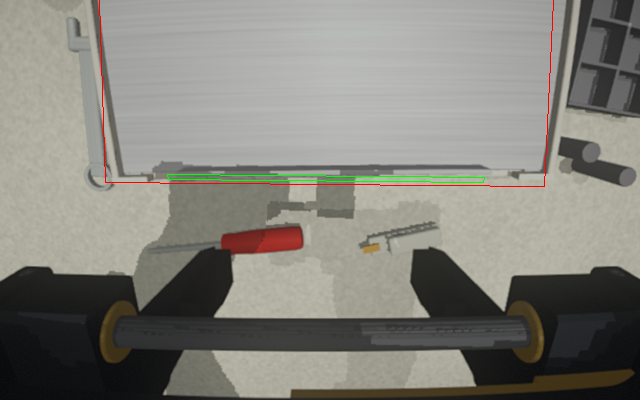

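The wrist view shows the cover with its flange along row ~168, columns 175–490. The model corners at (105,182) and (544,186) look slightly off, so I'll zoom in on the front strip.

```bash
python3 -c "
import cv2,numpy as np
a=cv2.imread('pics/w1.png')[125:205]
f=lambda x:cv2.resize(a[:,x:x+200],None,fx=4,fy=3.6,interpolation=cv2.INTER_CUBIC)
cv2.imwrite('pics/z1.png',np.vstack([f(70),f(400)]))"
```

```text
(no output)
```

View pics/z1.png

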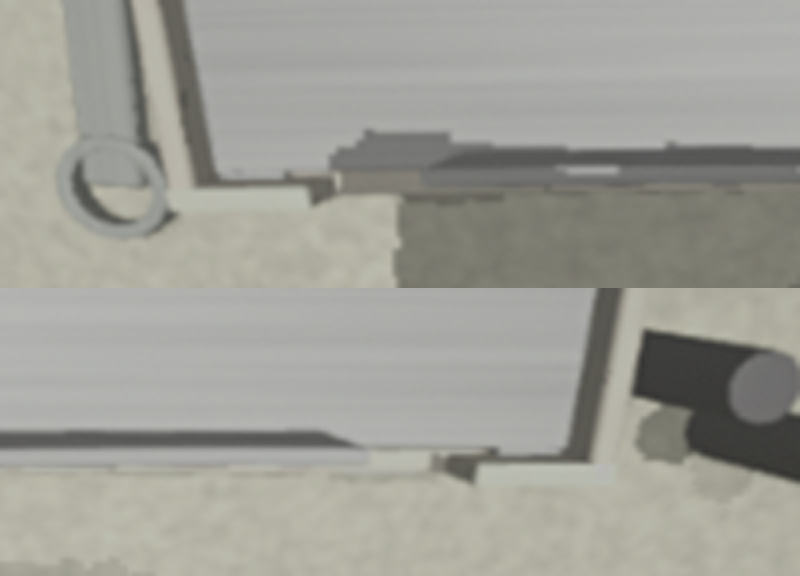

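```bash
python3 - <<'E'
from h import *
from scipy.optimize import least_squares
ct=r.get_calibration("top"); cw=r.get_calibration("wrist")
pt=np.array([[258,140],[404,129]]); Ct=np.array([[.165,.18,.08],[.165,-.18,.08]])
pw=np.array([[112.5,182.8],[553.8,179.4],[147.5,182],[519.5,179.4]]); Cw=np.array([[-.165,y,.08] for y in (.18,-.18,.15,-.15)])
for nm,wt in (("both",1),("wrist",0)):
    f=least_squares(lambda p:np.r_[(proj(cw,B(p,Cw))-pw).ravel(),wt*(proj(ct,B(p,Ct))-pt).ravel()],[.6,-.03,.05]); print(nm,f.x,f.fun.round(1))
    b=[[float(v) for v in f.x]][0]
    for q,z in (((176,173.5),.094),((492,172.5),.094),((176,176),.094),((492,174.5),.094)):
        w=atz(cw,q,z)[0]; d=w[:2]-f.x[:2]; c,s=np.cos(f.x[2]),np.sin(f.x[2]); print("flange box",c*d[0]+s*d[1],-s*d[0]+c*d[1])
E
```

```text
both [ 0.59770903 -0.04290937  0.06239736] [ 0.2  1.1 -1.1 -1.   0.3  1.3 -1.4 -0.8  1.6 -1.5  3.9 -2.3]
flange box -0.15442835179842915 0.11905955242526789
flange box -0.15669587693299342 -0.11975161469309885
flange box -0.15635159493325815 0.11933135684732009
flange box -0.1582474074964249 -0.11996584386637409
wrist [ 0.5980086  -0.04435053  0.05714551] [ 0.6 -0.3 -0.6 -0.1  0.8  0.  -0.8 -0.1  0.  -0.   0.  -0. ]
flange box -0.15526827044292021 0.11970279866086682
flange box -0.1562815688417743 -0.11911698367934728
flange box -0.1571929145248036 0.11996449878999439
flange box -0.15783195291309418 -0.11933935827173997
```

Call:
{"method": "play_rows", "body": {
  "translation": [
    [-0.003,0.0075,0],
    [0,0.0075,0.01],
    [0,0,0.026],
    [0,0,0.026],
    [0,0,0.026],
    [0,0,0.0255],
    [0,0,0],
    [0.007,0,0],
    [0.007,0,0],
    [0.011,0,0]
  ],
  "delta_rot": [
    [0,0,0.2],
    [0,0,0],
    [0,0,0],
    [0,0,0],
    [0,0,0],
    [0,0,0],
    [0,0,0],
    [0,0,0],
    [0,0,0],
    [0,0,0]
  ],
  "grip": [1,1,1,1,1,1,1,1,1,1]
}}

```text
clock: 4.62
tool_pos: [0.4396, -0.0573, 0.1419]
eef_rot: [1.0, 0.025, -0.002, -0.0]
contact_force: [-5.6, -0.1, 3.1]
opening: 0.999
finger_force: 2.6
```

Call:
{"method": "play_rows", "body": {
  "translation": [
    [0.011,0,0],
    [0.011,0,0],
    [0.011,0,0],
    [0.011,0,0],
    [0.011,0,0],
    [0.011,0,0],
    [0.011,0,0],
    [0.011,0,0],
    [0.011,0,0],
    [0.011,0,0],
    [0.011,0,0],
    [0.011,0,0]
  ],
  "delta_rot": [
    [0,0,-0.3],
    [0,0,0],
    [0,0,0],
    [0,0,0],
    [0,0,0],
    [0,0,0],
    [0,0,0],
    [0,0,0],
    [0,0,0],
    [0,0,0],
    [0,0,0],
    [0,0,0]
  ],
  "grip": [1,1,1,1,1,1,1,1,1,1,1,1]
}}

```text
clock: 6.12
tool_pos: [0.5701, -0.0489, 0.1414]
eef_rot: [1.0, 0.028, -0.004, -0.001]
contact_force: [-8.7, 2.1, 4.7]
opening: 0.998
finger_force: 3.6
```

Call:
{"method": "play_rows", "body": {
  "translation": [
    [0.005,0,0],
    [0.004,0,0],
    [0.003,0,0]
  ],
  "delta_rot": [
    [0,0,0],
    [0,0,0],
    [0,0,0]
  ],
  "grip": [1,1,1]
}}

```text
clock: 6.5
tool_pos: [0.5824, -0.0482, 0.1412]
eef_rot: [1.0, 0.028, -0.003, -0.001]
contact_force: [-7.3, 2.8, 4.2]
opening: 0.998
finger_force: 3.5
```

Call:
{"method": "play_rows", "body": {
  "translation": [
    [0.002,0,0],
    [0.002,0,0],
    [0.002,0,0]
  ],
  "delta_rot": [
    [0,0,0],
    [0,0,0],
    [0,0,0]
  ],
  "grip": [1,1,1]
}}

```text
clock: 6.88
tool_pos: [0.5881, -0.0478, 0.1412]
eef_rot: [1.0, 0.028, -0.003, -0.001]
contact_force: [-6.3, 1.7, 3.6]
opening: 1.002
finger_force: 3.5
```

Call:
{"method": "play_rows", "body": {
  "translation": [
    [0.0015,0,0],
    [0.0015,0,0]
  ],
  "delta_rot": [
    [0,0,0],
    [0,0,0]
  ],
  "grip": [1,1]
}}

```text
clock: 7.12
tool_pos: [0.5889, -0.0478, 0.1412]
eef_rot: [1.0, 0.028, -0.006, -0.001]
contact_force: [-12.2, 1.5, 9.2]
opening: 1.0
finger_force: 6.4
```

Call:
{"method": "play_rows", "body": {
  "translation": [
    [0.0015,0,0],
    [0.001,0,0],
    [0,0,0]
  ],
  "delta_rot": [
    [0,0,0],
    [0,0,0],
    [0,0,0]
  ],
  "grip": [1,1,1]
}}

```text
clock: 7.5
tool_pos: [0.5894, -0.0479, 0.1411]
eef_rot: [1.0, 0.028, -0.008, -0.001]
contact_force: [-16.4, 0.4, 12.8]
opening: 1.004
finger_force: 7.9
```

Call:
{"method": "play_rows", "body": {
  "translation": [
    [-0.008,0,0],
    [-0.015,0,0],
    [-0.015,0,-0.02],
    [-0.03,0,-0.03],
    [-0.035,0,-0.03],
    [-0.035,0,-0.03],
    [-0.025,0,0],
    [0,0,0],
    [0,0,0]
  ],
  "delta_rot": [
    [0,0,0],
    [0,0,0],
    [0,0,0],
    [0,0,0],
    [0,0,0],
    [0,0,0],
    [0,0,0],
    [0,0,0],
    [0,0,0]
  ],
  "grip": [1,1,-1,-1,-1,-1,-1,-1,-1],
  "squeeze": 5
}}

```text
clock: 8.62
tool_pos: [0.4354, -0.0578, 0.2515]
eef_rot: [1.0, 0.027, 0.002, 0.0]
contact_force: [-0.4, -0.2, 0.6]
opening: 0.232
finger_force: 0.0
```

```bash
python3 - <<'E'
from h import *
s=r.get_state(); cal=r.get_calibration("wrist"); im=r.snapshot("wrist"); cv2.imwrite("pics/w2.png",im)
print(s["clock"],s["tool_pos"],R.from_quat(s["eef_rot"]).as_matrix()[:,0],s["opening"],s["q"])
p=(.598,-.044,.057)
def box(w):
    d=np.array(w)[:2]-p[:2]; c,sn=np.cos(p[2]),np.sin(p[2]); return np.round([c*d[0]+sn*d[1],-sn*d[0]+c*d[1],w[2]],3)
for t in ["cover_pull","tagged_lever","tagged_axis","tagged_tip","plain1_lever","plain1_tip","pipe_plug"]:
    print(t,[(box(d["point"]),round(d["confidence"],2)) for d in r.look_for("wrist",t)][:4])
for y in (-.088,0,.088): poly(im,cal,p,[[-.070,y,.054],[-.137,y,.054]],(0,0,255))
poly(im,cal,p,[[-.001,.12,.094],[-.001,-.12,.094]],(0,255,0))
cv2.imwrite("pics/w2o.png",im)
E
```

```text
8.625 [ 0.43539117 -0.05776169  0.25145417] [0.99854049 0.05390207 0.0033837 ] 0.2321526681384498 [ 0.0166359   0.54887722  0.01555335  2.16872345 -0.01968019  0.4207158
 -1.46902657]
cover_pull [(array([-0.114,  0.248,  0.011]), 0.57)]
tagged_lever [(array([-0.075,  0.005,  0.053]), 0.63)]
tagged_axis [(array([-0.069,  0.009,  0.051]), 0.92), (array([-0.115,  0.247,  0.009]), 0.56)]
tagged_tip [(array([-0.074,  0.01 ,  0.057]), 0.77)]
plain1_lever []
plain1_tip [(array([-0.088,  0.094,  0.051]), 0.67)]
pipe_plug [(array([-0.119,  0.05 ,  0.027]), 0.58)]
```

View pics/w2o.png

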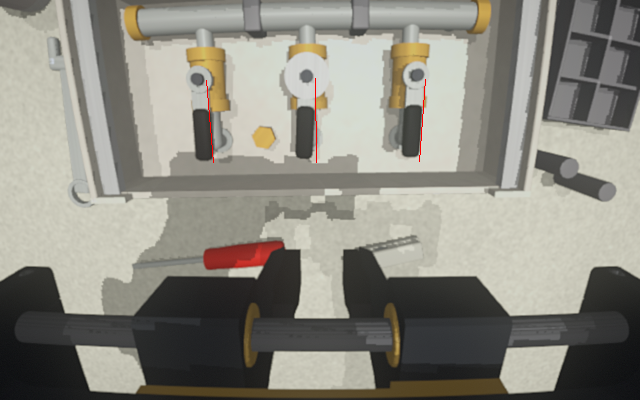

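The bay is open and the tagged valve is the middle one. Its tag is at pixel (306,76) and its lever tip at (304,158). The plug is at (264,137), well below the finger sweep.

```bash
python3 - <<'E'
from h import *
cal=r.get_calibration("wrist"); s=r.get_state()
M=R.from_quat(s["eef_rot"]).as_matrix(); T=s["tool_pos"]
for n,q,z in (("hub",(306,76),.058),("tip",(304,159),.054),("Lhub",(200,79),.058),("Rhub",(416,75),.058)):
    w=atz(cal,q,z)[0]; print(n,w.round(4),"tool",(M.T@(w-T)).round(4))
for t in ["tagged_axis","tagged_tip"]:
  for d in r.silhouettes("wrist",t)[:1]:
    ys,xs=np.nonzero(d["pixels"]); print(t,d["confidence"],xs.mean(),ys.mean(),xs.min(),xs.max(),ys.min(),ys.max())
print(s["tool_pos"],s["opening"])
E
```

```text
hub [ 0.527  -0.0402  0.058 ] tool [ 0.0943 -0.0124  0.193 ]
tip [ 0.4608 -0.0411  0.054 ] tool [ 0.0282 -0.0151  0.197 ]
Lhub [0.5212 0.0432 0.058 ] tool [ 0.093 -0.096  0.193]
Rhub [ 0.5329 -0.1261  0.058 ] tool [0.0956 0.0737 0.193 ]
tagged_axis 0.55 306.9089118660758 89.1218611521418 284 329 25 159
[ 0.43351987 -0.05770951  0.25102724] 0.0023441655420506895
```

Call:
{"method": "play_rows", "body": {
  "translation": [
    [0.015,0.008,0],
    [0.015,0.008,0.01],
    [0.0143,0.0066,0.02],
    [0,0,0.028],
    [0,0,0.028],
    [0,0,0.027],
    [0,0,0.01],
    [0,0,0]
  ],
  "delta_rot": [
    [0,0,0],
    [0,0,0],
    [0,0,0],
    [0,0,0],
    [0,0,0],
    [0,0,0],
    [0,0,0],
    [0,0,0]
  ],
  "grip": [-1,-1,-1,-1,-1,-1,-1,-1]
}}

```text
clock: 10.12
tool_pos: [0.4787, -0.0781, 0.1276]
eef_rot: [1.0, 0.027, -0.001, -0.0]
contact_force: [-0.2, 0.2, -0.1]
opening: 0.007
finger_force: 0.0
```

```bash
python3 - <<'E'
from h import *
s=r.get_state(); cal=r.get_calibration("wrist"); im=r.snapshot("wrist")
M=R.from_quat(s["eef_rot"]).as_matrix(); T=s["tool_pos"]; print(s["clock"],T,M[:,0])
A=np.array([.527,-.0405,.058]); print("a",M.T@(A-T))
def dot(w,c): cv2.circle(im,tuple(proj(cal,w)[0].astype(int)),3,c,-1)
dot(A,(0,0,255)); dot([.4608,-.0411,.054],(0,255,0))
for x in (-.009,.009):
  for y in (-.0175,.0175): dot(T+M@[x,y,.064],(255,0,255))
cv2.imwrite("pics/w3.png",im)
E
```

```text
10.125 [ 0.47865392 -0.07805117  0.12763508] [ 0.99855122  0.05379696 -0.00116391]
a [ 0.05037723 -0.03489213  0.0695784 ]
```

View pics/w3.png

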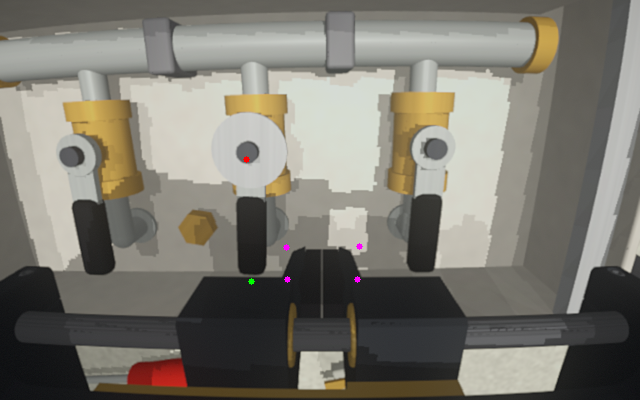

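Here the hub is at (248,151) and the lever tip at (252,270), with the finger to the right of the lever at (322,250). The axis is about 4 mm further in x than I estimated, so I'll correct for that, go down and start the sweep.

Call:
{"method": "play_rows", "body": {
  "translation": [
    [0.004,0,0],
    [0,0,0.012],
    [0,0,0.0115],
    [0,0,0],
    [0,-0.005,0],
    [0,-0.005,0],
    [0,0,0]
  ],
  "delta_rot": [
    [0,0,0],
    [0,0,0],
    [0,0,0],
    [0,0,0],
    [0,0,0],
    [0,0,0],
    [0,0,0]
  ],
  "grip": [-1,-1,-1,-1,-1,-1,-1]
}}

```text
clock: 11.05
tool_pos: [0.4823, -0.067, 0.1049]
eef_rot: [1.0, 0.028, 0.0, -0.0]
contact_force: [0.1, -0.4, 0.5]
opening: 0.009
finger_force: 0.0
```

Call:
{"method": "play_rows", "body": {
  "translation": [
    [-0.0028,-0.0067,0],
    [-0.0028,-0.0067,0],
    [-0.0028,-0.0067,0],
    [-0.0028,-0.0067,0],
    [0,0,0]
  ],
  "delta_rot": [
    [0,0,7.5],
    [0,0,7.5],
    [0,0,7.5],
    [0,0,7.5],
    [0,0,0]
  ],
  "grip": [-1,-1,-1,-1,-1]
}}

```text
clock: 11.68
tool_pos: [0.4752, -0.0408, 0.1049]
eef_rot: [0.973, -0.233, 0.001, 0.001]
contact_force: [0.1, -3.0, 1.3]
opening: -0.001
finger_force: 1.3
```

```bash
python3 - <<'E'
from h import *
s=r.get_state(); cal=r.get_calibration("wrist"); im=r.snapshot("wrist")
M=R.from_quat(s["eef_rot"]).as_matrix(); T=s["tool_pos"]; print(s["clock"],T,M[:,0],s["contact_force"])
A=np.array([.531,-.0405,.058]); print("a",M.T@(A-T))
cv2.imwrite("pics/w4.png",im)
E
```

```text
11.675 [ 0.47524723 -0.0407814   0.10494021] [ 0.8917652  -0.45249537  0.0016615 ] [ 0.13240104 -2.97844614  1.26417538]
a [ 0.04951306 -0.02553209  0.04699365]
```

View pics/w4.png

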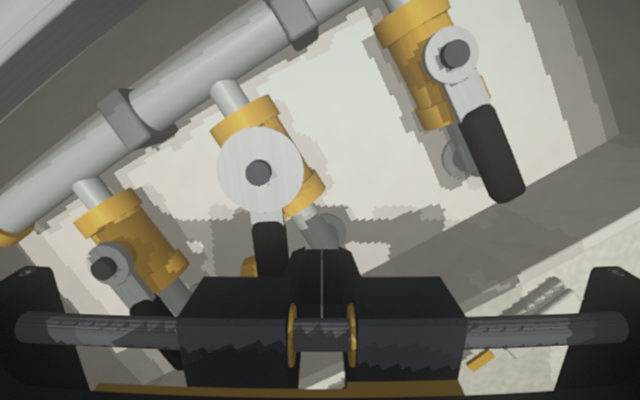

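The lever follows with a few degrees of lag, running from the hub at (258,172) to about (272,270). I'll continue.

Call:
{"method": "play_rows", "body": {
  "translation": [
    [-0.0028,-0.0067,0],
    [-0.0028,-0.0067,0],
    [-0.0028,-0.0067,0],
    [-0.0028,-0.0067,0],
    [-0.0028,-0.0067,0],
    [-0.0028,-0.0067,0],
    [-0.0028,-0.0067,0],
    [0,0,0]
  ],
  "delta_rot": [
    [0,0,7.5],
    [0,0,7.5],
    [0,0,7.5],
    [0,0,7.5],
    [0,0,7.5],
    [0,0,7.5],
    [0,0,7.5],
    [0,0,0]
  ],
  "grip": [-1,-1,-1,-1,-1,-1,-1,-1]
}}

```text
clock: 12.72
tool_pos: [0.4962, 0.0038, 0.1046]
eef_rot: [0.77, -0.638, -0.001, 0.001]
contact_force: [-2.5, -1.4, 0.6]
opening: 0.003
finger_force: 1.3
```

Call:
{"method": "play_rows", "body": {
  "translation": [
    [-0.0011,-0.0026,0],
    [-0.0011,-0.0026,0],
    [0,0,0]
  ],
  "delta_rot": [
    [0,0,3],
    [0,0,3],
    [0,0,0]
  ],
  "grip": [-1,-1,-1]
}}

```text
clock: 13.1
tool_pos: [0.5017, 0.0073, 0.1046]
eef_rot: [0.735, -0.678, -0.0, 0.0]
contact_force: [-4.2, -1.6, 1.9]
opening: 0.003
finger_force: 2.0
```

Call:
{"method": "play_rows", "body": {
  "translation": [
    [0,-0.0015,0],
    [0,-0.0015,0],
    [0,-0.0015,0]
  ],
  "delta_rot": [
    [0,0,0],
    [0,0,0],
    [0,0,0]
  ],
  "grip": [-1,-1,-1]
}}

```text
clock: 13.48
tool_pos: [0.5058, 0.0082, 0.1046]
eef_rot: [0.735, -0.678, -0.001, 0.0]
contact_force: [-5.7, 0.8, 1.4]
opening: 0.003
finger_force: 2.9
```

Call:
{"method": "play_rows", "body": {
  "translation": [
    [0,-0.0015,0],
    [0,-0.001,0]
  ],
  "delta_rot": [
    [0,0,0],
    [0,0,0]
  ],
  "grip": [-1,-1]
}}

```text
clock: 13.72
tool_pos: [0.5064, 0.0083, 0.1045]
eef_rot: [0.735, -0.678, -0.003, 0.001]
contact_force: [-9.2, 0.5, 4.3]
opening: 0.006
finger_force: 5.1
```

Call:
{"method": "play_rows", "body": {
  "translation": [
    [0,-0.0015,0],
    [0,-0.001,0],
    [0,0,0]
  ],
  "delta_rot": [
    [0,0,0],
    [0,0,0],
    [0,0,0]
  ],
  "grip": [-1,-1,-1]
}}

```text
clock: 14.1
tool_pos: [0.5067, 0.0083, 0.1044]
eef_rot: [0.735, -0.678, -0.004, 0.002]
contact_force: [-11.8, 0.4, 8.0]
opening: 0.007
finger_force: 6.8
```

Call:
{"method": "play_rows", "body": {
  "translation": [
    [0,0.007,0],
    [0,0.01,0],
    [0,0.005,-0.015],
    [0,0,-0.03],
    [0,0,-0.04],
    [0,0,-0.04],
    [0,0.02,-0.03],
    [0,0,0]
  ],
  "delta_rot": [
    [0,0,0],
    [0,0,0],
    [0,0,0],
    [0,0,0],
    [0,0,0],
    [0,0,0],
    [0,0,0],
    [0,0,0]
  ],
  "grip": [-1,-1,-1,-1,-1,-1,-1,-1]
}}

```text
clock: 15.1
tool_pos: [0.4697, 0.0041, 0.2622]
eef_rot: [0.735, -0.678, 0.002, -0.002]
contact_force: [0.0, -0.7, 0.6]
opening: 0.005
finger_force: 0.0
```

```bash
python3 - <<'E'
from h import *
s=r.get_state(); cal=r.get_calibration("wrist"); im=r.snapshot("wrist"); print(s["clock"],s["contact_force"])
t=r.snapshot("top"); ct=r.get_calibration("top"); p=(.600,-.040,.057)
c=t[110:300,225:445]
cv2.imwrite("pics/fin.png",np.hstack([im[:,:],cv2.copyMakeBorder(c,0,210,0,0,cv2.BORDER_CONSTANT)])[:, :860][:, 60:])
E
```

```text
15.1 [ 0.02959044 -0.6681842   0.62968181]
```

View pics/fin.png

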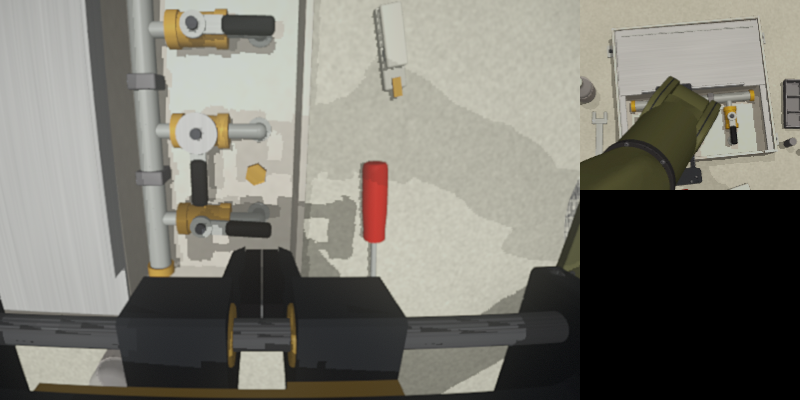

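```bash
python3 - <<'E'
from h import *
a=r.snapshot("scene")[140:340,180:440]; t=r.snapshot("top")[118:180,248:418]
a=cv2.resize(a,(494,380),interpolation=cv2.INTER_CUBIC); t=cv2.resize(t,None,fx=3,fy=3,interpolation=cv2.INTER_CUBIC)
t=cv2.resize(t,(494,200)); cv2.imwrite("pics/end.png",np.vstack([a,t]))
E
```

```text
(no output)
```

View pics/end.png

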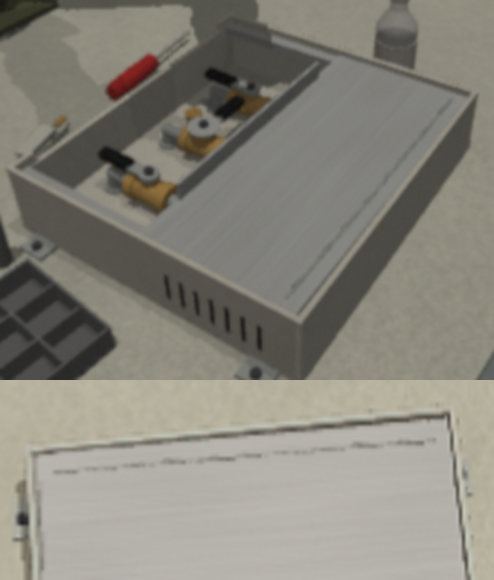

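The cover is flush against the back wall and the tagged lever is square across its pipe. The other items are where they were.

```bash
python3 -c "
from plant import r
print(r.finish_job())"
```

```text
the job is handed in; nothing more can be done
None
```

I slid the cover back to its end stop, then shut the tagged (middle) valve at its stop; the last pictures show no other item disturbed, and I handed in the job after about 15 s of robot time.

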